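# Stand the fallen washer tin back up in its lane and unscrew its cap

### The arm

A 6-joint arm with a two-finger parallel gripper is mounted at the origin on the work surface. World frame = base frame: x ahead of the robot, y to its left, z up, the work surface at z = 0. Lengths are in mm, angles in degrees, forces in N, time in s.
With the tool pointing down it reaches from about 225 to 875 mm from the base axis. Payload 3.4 kg.
Tool frame: the origin (TCP) lies at the very end of the fingers, on their centre line; the grasp point (between the pads) lies 19 mm behind it (bot.pinch_z is the distance from the TCP to the grasp point, in mm); z points along the fingers, y is the line along which they close (so a half turn about z gives the same grasp; the last joint's range is limited). The gripper opens to 85 mm and grips with 20 to 120 N. Pads are 22 mm wide; open, the fingers measure 114 mm over their backs; the gripper's body (76 mm by 85 mm) begins 54 mm behind the grasp point. The pads swing forward as they close: fully open they stand 13 mm farther back than shut.
Start: joints at [59.645, 15.808, 86.224, -0, 77.962, -6.933], TCP at [228.587, 527.646, 231.328] pointing down, gripper open.
Joint ranges: [-165.64, 165.64], [-43.16, 119.46], [12.63, 154.43], [-67.54, 247.53], [6.08, 155.33], [-154.97, 154.97]. Speed limits (degrees/s): [147.25, 147.25, 180, 180, 180, 180].

### API

Orientations are given as [roll, pitch, yaw] about the fixed x, y, z axes, in that order (R = Rz(yaw) Ry(pitch) Rx(roll)).
In Python, from station import bot, optics gives the robot as it stands. The module is installed in compiled form; this text tells all that it offers.
- The arm moves only by the tool carry_out, never from a script. Its argument "commands" is a list of rows, each a list of 7 numbers: the shift along the tool's x, y, z normalised to -1 to 1, where 1 is 300 mm, then the turn, a rotation vector about the tool's x, y, z normalised to -1 to 1, where 1 is 60 degrees, then the finger opening in mm, from 0 to 85.4. In form: [[x, y, z, rx, ry, rz, grip], ...]. A call has 1 to 8 rows; each row is the pose to reach, as a shift and turn from the pose commanded when the call began, along the tool's axes at that moment; what a row does not reach only later rows make up. A row lasts 1/10 s, in which the tool goes at most 50 mm and 8.59 degrees, less where a joint would pass 70% of its speed; a pose out of reach is approached as far as the arm can. A call with a number of a shift or a turn outside -1 to 1 is refused whole. A call with a gripper value outside its range is refused whole. The fingers move at their own pace and stop on an object; "force" is the grip in N (left out, the last holds). Time passes only in rows, so rows that repeat a pose let the fingers close. It gives the time, the measured TCP pose, the force, the opening and the grip force at its end, in the units of the state.
- bot.read_state(): the state, without advancing time (a new reading comes with each control period).
- optics.capture(name): name is "side" or "top"; returns a dict with "frame" (400x640x3 uint8, red, green, blue), "range_z" (400x640 float32, mm along the optical axis (not along the pixel's ray), 0 where there is no reading), "mtx" (3x3 intrinsics, pixels), "camera_from_world" (4x4, takes a point from world to camera coordinates). Camera axes: x right, y down, z forward; pixel columns grow to the right and rows downward; lengths in mm; the calibration is good to about 2 mm. A picture is of the moment at which its call begins.
- bot.close_job(): hands the job in; it is judged then, once.
The state is a dict: "time_s": time; "q": joint angles; "dq": joint speeds; "joint_efforts": joint torques, N m; "tool_pos": TCP position; "tcp_rot": TCP orientation; "contact_force": force on the tool from outside, world axes, zero at the start; "ft_torque": the same for the moment, N m; "width": finger opening in mm; "finger_force": force on a finger pad.
Only numpy, scipy, OpenCV 4.12 (cv2) and the standard library are available. Lean on these libraries where they do the work, as an engineer would, in place of code of your own. Each camera call takes 0.05 s, during which the arm holds its last target. There are 200 camera calls.

### The job

The tall square washer tin has fallen over in its lane: stand it upright again between the two squat tins, with its foot down between the rails so that they keep it from turning. Then unscrew its tight cap anticlockwise (about a quarter turn), stop as soon as the thread lets go, and lift the cap straight up. Finish still holding the cap in the gripper just above the tin's neck, one to four centimetres clear of it and right over it, with the tin left standing in the lane and everything else left where it is.

Things in the scene. Friction and masses are not known exactly. Their poses are not given: they have to be found in the camera images.
- lane_floor (a point): The lane: a fixed dark steel channel on the bench, 342 long, 62 wide outside, 54 wide between its two rails, with a low stop across each end. This point is the centre of its floor, 4 above the bench; rails and end stops rise 10 above the floor. x runs along the lane away from the robot, y across it, z up.
- tin: The tall square tin (grey sheet steel, 50 x 50 x 70 body, 0.3 to 0.55 kg): at first it lies on one side on the lane floor, along the lane, neck away from the robot (lane +x). Origin: centre of the underside of its foot; z points from foot to neck. The rails leave it 2 play each side: it can twist about 5 degrees before they stop it.
- tin_mid (a point): Centre of the tin's square body, 35 from its foot (so it is 35 above the lane floor when the tin stands, 25 when it lies); same axes as the tin.
- tin_neck (a point): Centre of the top of the tin's round neck (23 across, 32 over the thread), 88 from its foot on its axis; z points out of the neck. The flat shoulder is 18 below. A sprung rubber seal disc (18 across) on the neck pushes the cap off with about 10 N, which makes the thread tight (about 0.2 N m to turn); once the cap is off, the disc stands 7 above the neck.
- cap: The tin's round knurled aluminium screw cap, 42 across, 22 high, 50 g, a separate part held on by a coarse two-start thread. Origin: centre of its open lower rim; z points out through its flat top. Screwed on, its lower rim is 73 and its top 95 from the tin's foot. Until the thread lets go a straight pull lifts the whole tin.
- cap_mid (a point): Centre of the cap, 11 above its lower rim; axes as the cap. 84 from the tin's foot while screwed on. Turned anticlockwise seen from above, relative to the tin, the cap rises about 2 and the thread lets go after 63 degrees; from there to about 145 degrees it lifts off freely, then it meets a stop.
- squat_near: Squat square grey tin, 50 x 50, 55 high over its low round lid, loose, standing in the lane at one end, within 20 of the end stop. Origin: centre of its underside. Leave it there.
- squat_far: Same kind of squat square tin, at the other end of the lane. Origin: centre of its underside. Leave it there.
- flange: Steel output flange, disc 100 across and 12 thick with a hub 48 across, 45 high in all, loose on the bench. Origin: centre of its underside. Leave it.
- drift: Brass hexagonal drift, 150 long along its x, 14 across flats, loose on the bench beside the lane. Origin: on the bench under its middle. Leave it.
- gauge_ring: Worn aluminium gauge ring, 72 outside, 56 inside, 18 high, loose on the bench. Origin: centre of its underside. Leave it.
- washer_a: Black steel lock washer, 28 across, 3 thick, loose on the bench beside the lane. Origin: centre of its underside. Leave it.
- washer_b: Second black steel lock washer, 28 across, 3 thick, loose on the bench beside the lane. Origin: centre of its underside. Leave it.
Not all that is in view belongs to the job. What is shaped like the squat_far but orange or purple is not meant.

How it is judged (in metres and radians):
On the way, in this order (a step that is already met when the one before it is completed fails the run):
1. the tin stands upright on the lane floor between the rails, cap still screwed on (angle between tin_mid's own z axis and vertical below 0.09 rad and z of tin_mid in the frame of lane_floor between 0.03 and 0.04 m and y of tin_mid in the frame of lane_floor between -0.006 and 0.006 m and x of tin_mid in the frame of lane_floor between -0.13 and 0.13 m and z of cap_mid in the frame of tin_neck below 0.003 m), for 0.2 s.
2. the cap is off its thread and lifted, the tin still standing in the lane (angle between tin_mid's own z axis and vertical below 0.09 rad and z of tin_mid in the frame of lane_floor between 0.03 and 0.04 m and y of tin_mid in the frame of lane_floor between -0.006 and 0.006 m and x of tin_mid in the frame of lane_floor between -0.13 and 0.13 m and z of cap_mid in the frame of tin_neck above 0.012 m), for 0.1 s.
At the end, for the whole second after the job is handed in: Tin upright (5 deg) on the lane floor between the rails; gripper holds the cap still, top up (14 deg), touching nothing else, its centre 17 to 65 mm above the neck top (rim 6 to 54 mm clear) and within 15 mm of the neck axis; squat tins upright (angle between each of tin_mid, squat_near, squat_far's own z axis and vertical below 0.09 rad and z of tin_mid in the frame of lane_floor between 0.03 and 0.04 m and y of tin_mid in the frame of lane_floor between -0.006 and 0.006 m and x of tin_mid in the frame of lane_floor between -0.13 and 0.13 m and z of cap_mid in the frame of tin_neck between 0.017 and 0.065 m and horizontal distance between cap_mid and tin_neck below 0.015 m and angle between cap_mid's own z axis and vertical below 0.25 rad and contact force between the fingers and cap above 2 N and contact force between cap and tin below 0.1 N and linear speed of cap below 0.03 m/s and linear speed of tin below 0.02 m/s); the arm keeps its last pose, push and grip.
It fails at once if the cap is turned on far past the thread's release (over about 135 degrees) before it is lifted (z of cap_mid in the frame of tin_neck above 0.002 m and angle between the x axis of cap and the x axis of tin, either way round below 0.75 rad).
It fails at once if the cap is carried far from the tin (its centre over 100 mm from the neck top) (distance between cap_mid and tin_neck above 0.1 m).
It fails at once if a squat tin is shifted over 25 mm or tipped (distance of any of squat_near, squat_far from where it was at the start of the episode above 0.025 m or angle between any of squat_near, squat_far's own z axis and vertical above 0.35 rad).
It fails at once if the flange, drift, gauge ring or a washer is shifted over 30 mm (distance of any of flange, drift, gauge_ring, washer_a, washer_b from where it was at the start of the episode above 0.03 m).
It also fails if it takes over 67 s, if anything falls off the work surface, if the arm or the gripper's body presses on something with over 40 N, if the wrist force passes 120 N, or if a joint passes its speed limit or range.

## Working session

There is one attempt and no reset: what is moved stays moved. The work goes in short steps, Python scripts to look and compute and a tool call to move; the robot and the scene stay as the last step left them, time stands still between calls to the robot, and variables do not carry over. Pictures are saved under pics/ and viewed, at most 10 in all, crops included, and the job is handed in when it is done.

Besides the shell and the picture viewer there is one more tool, called as a command line: name --pt "numbers of a row" for each row, then --argument value for the rest. carry_out: Moves the arm, as the interface text tells. Scaled input: -1 to 1 covers 300 mm each way for a shift and 60 degrees each way for a turn. Its arguments: {"type":"object","properties":{"commands":{"type":"array"},"force":{"type":"number"}},"required":["commands"]}

```bash
mkdir -p pics; cat > h.py <<'E'
import numpy as np, cv2
from station import bot, optics
from scipy.spatial.transform import Rotation as R
def cap(n):
    d=optics.capture(n); return d
def world(d):
    z=d["range_z"].astype(float); K=d["mtx"]; T=np.linalg.inv(d["camera_from_world"])
    v,u=np.mgrid[:z.shape[0],:z.shape[1]]
    p=np.stack([(u-K[0,2])/K[0,0]*z,(v-K[1,2])/K[1,1]*z,z],-1)
    w=p@T[:3,:3].T+T[:3,3]; w[z==0]=np.nan
    return w
def save(n,im): cv2.imwrite("pics/"+n,im[...,::-1])
E
python3 - <<'E'
from h import *
a=cap("top");b=cap("side")
save("t0.png",a["frame"]);save("s0.png",b["frame"])
for n,d in(("t",a),("s",b)): np.savez(n+"0.npz",**d)
print(bot.read_state())
for d in(a,b): print(np.round(d["camera_from_world"],2).tolist(), d["mtx"].tolist())
E
```

```text
{'time_s': 0.1, 'q': array([ 5.96455802e+01,  1.58444222e+01,  8.62893581e+01,  8.25377659e-04,
        7.79631837e+01, -6.93233329e+00]), 'dq': array([-0.05263068, -0.01612348, -0.21969669,  0.06373921, -0.03380192,
        0.03873413]), 'joint_efforts': array([ 9.41254984e-04, -4.17699766e+01, -2.46407264e+01, -2.33681512e-04,
        5.73613273e-03, -2.38026848e-05]), 'tool_pos': array([228.31105744, 527.19844167, 230.51232989]), 'tcp_rot': array([-1.79903842e+02, -1.25043048e-02,  1.56577730e+02]), 'contact_force': array([ 0.04096074, -0.32567545, -0.1402621 ]), 'ft_torque': array([-0.02469133,  0.01555028, -0.05357149]), 'finger_force': 0.0, 'width': 85.2932363884641}
[[0.01, -1.0, 0.01, 6.78], [-0.99, -0.01, -0.17, 620.58], [0.17, -0.01, -0.99, 967.6], [0.0, 0.0, 0.0, 1.0]] [[394.59593394585596, 0.0, 322.3273999085475], [0.0, 394.59593394585596, 197.84409288184514], [0.0, 0.0, 1.0]]
[[0.88, -0.47, 0.02, -547.65], [-0.31, -0.61, -0.73, 208.08], [0.35, 0.64, -0.69, 1407.72], [0.0, 0.0, 0.0, 1.0]] [[494.1043487489028, 0.0, 313.88416228018883], [0.0, 494.1043487489028, 199.5833148190816], [0.0, 0.0, 1.0]]
```

View pics/t0.png

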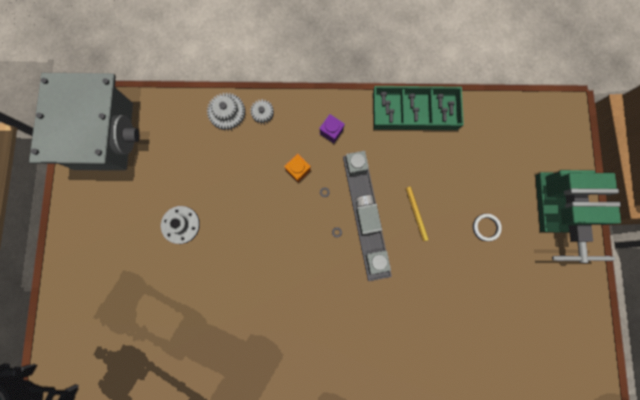

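View pics/s0.png

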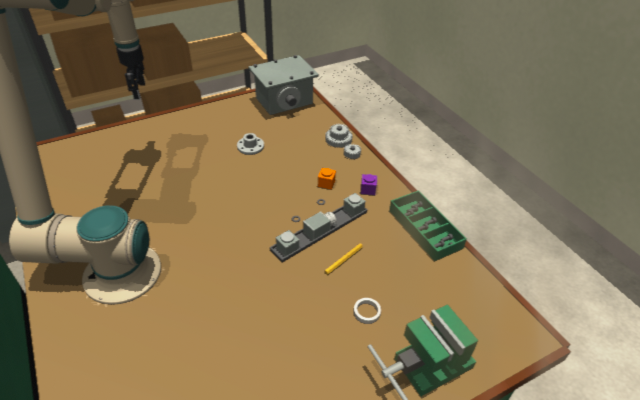

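The top view shows the lane running from (357,155) to (379,276). The fallen tin is at (369,218) with its cap at (365,201), the far squat at (357,161) and the near squat at (378,263). Things that could be mistaken for these are the orange block (297,168), the purple block (332,127) and the two squats. The tin I want is the only grey one lying down, in mid-lane with its cap towards far. The washers (325,192) and (337,232) and the drift (417,213) lie beside the lane.

```bash
python3 - <<'E'
from h import *
d=dict(np.load("t0.npz")); w=world(d)
f=d["frame"]
save("c0.png",cv2.resize(f[140:290,310:450],None,fx=4,fy=4,interpolation=cv2.INTER_CUBIC))
reg=np.zeros(f.shape[:2],bool); reg[145:285,338:398]=1
z=w[...,2]
print("bench z",np.nanmedian(z[240:280,420:470]))
for lo,hi in((8,20),(2,8),(35,70)):
    m=reg&(z>lo)&(z<hi); n,l,s,c=cv2.connectedComponentsWithStats(m.astype(np.uint8))
    for i in range(1,n):
        if s[i,4]<15: continue
        p=w[l==i]; r=cv2.minAreaRect(p[:,:2].astype(np.float32))
        print(lo,hi,s[i],np.round(p.mean(0),1),np.round(np.median(p[:,2]),1),np.round(p[:,2].max(),1),np.round(np.array([*r[0],*r[1],r[2]]),1))
E
```

```text
bench z 0.016869839849164237
8 20 [343 155  49 126 330] [558.1 -89.9  13.8] 13.9 19.9 [ 583.6 -106.3  341.5   61.9   11.3]
8 20 [368 169   8  35  68] [ 659.6 -121.3   13.8] 14.2 18.8 [ 661.4 -121.2   95.1    4.7   11.1]
8 20 [380 230   6  21  40] [ 515.5 -149.6   13.4] 13.7 18.1 [ 515.6 -149.9   53.3    4.8   12. ]
2 8 [371 161  14  12  37] [ 718.8 -140.3    3.2] 2.9 7.2 [ 723.2 -143.    36.    30.1   25.4]
2 8 [348 171  25  38 391] [663.3 -91.4   4.7] 4.7 8.0 [656.  -93.8 101.2  53.   11. ]
2 8 [338 225   7   9  28] [543.3 -37.9   3.5] 3.3 5.9 [544.  -38.2  24.4  12.   18.2]
2 8 [361 231  24  25 339] [ 509.2 -122.6    4.7] 4.6 7.9 [ 508.3 -122.7   54.8   53.3   11.6]
2 8 [353 261   8   8  16] [453.6 -79.8   3.3] 3.2 5.7 [453.7 -78.8  17.2  19.   73.8]
2 8 [369 271  21   8  81] [ 426.  -137.7    4.5] 4.2 7.9 [ 426.1 -138.7   13.8   52.8    7.8]
35 70 [346 151  23  22 386] [718.2 -79.3  53.8] 52.8 64.9 [720.9 -80.2  51.3  50.7  10.5]
35 70 [357 195  25  39 688] [ 577.6 -107.    52.3] 53.5 59.9 [ 581.5 -107.    95.6   50.2   11.7]
35 70 [367 250  24  24 414] [ 458.4 -130.8   54.2] 52.8 62.7 [ 458.8 -132.2   50.3   51.    11.1]
```

View pics/c0.png

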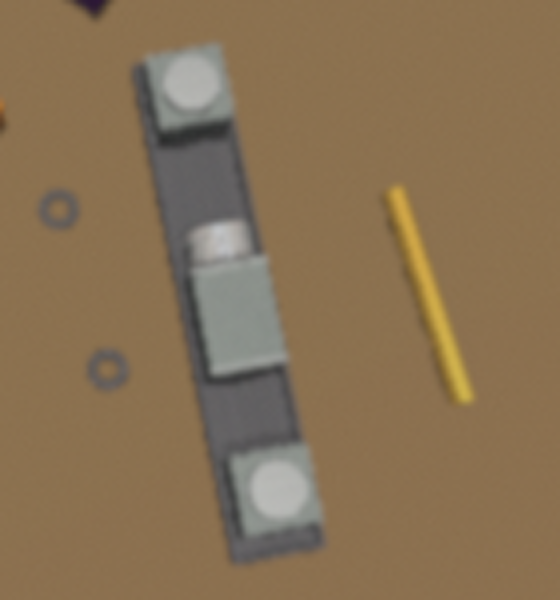

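```bash
cat >> h.py <<'E'
from scipy.spatial.transform import Slerp
L0=np.array([583.6,-106.3,4.]); YAW=11.2
ax=R.from_euler("z",YAW,degrees=True)
def lane(s,y,z): return L0+ax.apply([s,y,z])          # lane frame -> world
def tolane(p): return ax.inv().apply(np.asarray(p)-L0)
def rot(t,yaw=YAW): return R.from_euler("xyz",[180,t,yaw],degrees=True)
def now():
    s=bot.read_state(); return s,np.array(s["tool_pos"]),R.from_euler("xyz",s["tcp_rot"],degrees=True)
def plan(p1,r1,n=1,start=None):
    s,p,r=now()
    if start: p,r=start
    S=Slerp([0,1],R.concatenate([r,r1]))
    for k in range(n):
        ra,rb=S(k/n),S((k+1)/n); pa,pb=p+(p1-p)*k/n,p+(p1-p)*(k+1)/n
        print(np.round(ra.inv().apply(pb-pa)/300,4).tolist(),np.round((ra.inv()*rb).as_rotvec(degrees=True)/60,4).tolist())
def st():
    s,p,r=now(); print("t",round(s["time_s"],2),"lane tcp",np.round(tolane(p),1),"rpy",np.round(s["tcp_rot"],1),"F",np.round(s["contact_force"],1),"M",np.round(s["ft_torque"],2),"w",round(s["width"],1),"ff",round(s["finger_force"],1),"q",np.round(s["q"],0))
E
python3 - <<'E'
from h import *
plan(lane(5,0,190),rot(0),3)
E
```

```text
[-0.6466, -0.4857, 0.0412] [-0.0003, 0.0007, 0.8077]
[-0.7924, 0.1619, 0.0407] [-0.0003, 0.0007, 0.8077]
[-0.4044, 0.7004, 0.0404] [-0.0003, 0.0007, 0.8077]
```

carry_out --pt "-0.6466 -0.4857 0.041 0 0 0.8077 85" --pt "-0.6466 -0.4857 0.041 0 0 0.8077 85" --pt "-0.6466 -0.4857 0.041 0 0 0.8077 85" --pt "-0.6466 -0.4857 0.041 0 0 0.8077 85" --pt "-0.6466 -0.4857 0.041 0 0 0.8077 85" --pt "-0.6466 -0.4857 0.041 0 0 0.8077 85" --pt "-0.6466 -0.4857 0.041 0 0 0.8077 85"

```text
time_s: 0.8
tool_pos: [349.1, 315.6, 218.7]
tcp_rot: [-180.0, -0.0, 108.0]
contact_force: [-0.1, 0.1, -0.1]
width: 85.0
finger_force: 0.0
```

carry_out --pt "-0.7924 0.1619 0.041 0 0 0.8077 85" --pt "-0.7924 0.1619 0.041 0 0 0.8077 85" --pt "-0.7924 0.1619 0.041 0 0 0.8077 85" --pt "-0.7924 0.1619 0.041 0 0 0.8077 85" --pt "-0.7924 0.1619 0.041 0 0 0.8077 85" --pt "-0.7924 0.1619 0.041 0 0 0.8077 85" --pt "-0.7924 0.1619 0.041 0 0 0.8077 85"

```text
time_s: 1.5
tool_pos: [469.1, 105.8, 206.3]
tcp_rot: [-179.9, 0.0, 59.7]
contact_force: [-0.1, 0.6, 0.6]
width: 85.0
finger_force: 0.0
```

carry_out --pt "-0.4044 0.7004 0.041 0 0 0.8077 85" --pt "-0.4044 0.7004 0.041 0 0 0.8077 85" --pt "-0.4044 0.7004 0.041 0 0 0.8077 85" --pt "-0.4044 0.7004 0.041 0 0 0.8077 85" --pt "-0.4044 0.7004 0.041 0 0 0.8077 85" --pt "-0.4044 0.7004 0.041 0 0 0.8077 85" --pt "-0.4044 0.7004 0.041 0 0 0.8077 85" --pt "-0.4044 0.7004 0.041 0 0 0.8077 85"

```text
time_s: 2.3
tool_pos: [588.4, -103.0, 194.1]
tcp_rot: [-179.9, 0.0, 11.5]
contact_force: [-0.0, 0.1, 0.4]
width: 85.0
finger_force: 0.0
```

```bash
python3 - <<'E'
from h import *
st(); z=bot.pinch_z; print(z)
# tilt 42, grasp point at lane s=7,z=36 ; TCP = grasp + z*approach
r=rot(42); g=lane(7,0,40); a=r.apply([0,0,1]); tcp=g+z*a
print("tcp lane",tolane(tcp))
h=tcp-a*110
plan(h,r,1)
print("then down"); plan(tcp,r,1,start=(h,r))
E
```

```text
t 2.3 lane tcp [  5.4   2.3 190.1] rpy [-179.9    0.    11.5] F [-0.   0.1  0.4] M [ 0.03 -0.    0.02] w 85.0 ff 0.0 q [-17.  19.  87.   0.  74.  62.]
18.700000000000003
tcp lane [-5.51274234e+00 -8.61298514e-15  2.61031918e+01]
[0.2092, 0.0093, 0.2742] [0.001, -0.6993, 0.0059]
then down
[-0.0, -0.0, 0.3667] [0.0, 0.0, 0.0]
```

carry_out --pt "0.2092 0.0093 0.2742 0 -0.6993 0 85" --pt "0.2092 0.0093 0.2742 0 -0.6993 0 85" --pt "0.2092 0.0093 0.2742 0 -0.6993 0 85" --pt "0.2092 0.0093 0.2742 0 -0.6993 0 85" --pt "0.2092 0.0093 0.2742 0 -0.6993 0.006 85" --pt "0.2092 0.0093 0.2742 0 -0.6993 0.006 85" --pt "0.2092 0.0093 0.2742 0 -0.6993 0.006 85"

```text
time_s: 3.0
tool_pos: [650.8, -93.7, 110.8]
tcp_rot: [180.0, 42.0, 11.1]
contact_force: [-1.3, 0.4, 0.2]
width: 84.8
finger_force: 0.0
```

```bash
python3 - <<'E'
from h import *
st(); z=bot.pinch_z
r=rot(42); g=lane(7,0,37); a=r.apply([0,0,1]); tcp=g+z*a
plan(tcp,r,1)
d=cap("side"); save("s1.png",cv2.resize(d["frame"][100:280,200:440],None,fx=3,fy=3))
E
```

```text
t 3.0 lane tcp [ 68.3  -0.7 106.8] rpy [180.   42.   11.1] F [-1.3  0.4  0.2] M [ 0.11 -0.32  0.01] w 84.8 ff 0.0 q [ -7.  51.  51. -14. 117.  70.]
[0.0038, -0.0019, 0.372] [-0.0014, 0.0002, -0.0015]
```

View pics/s1.png

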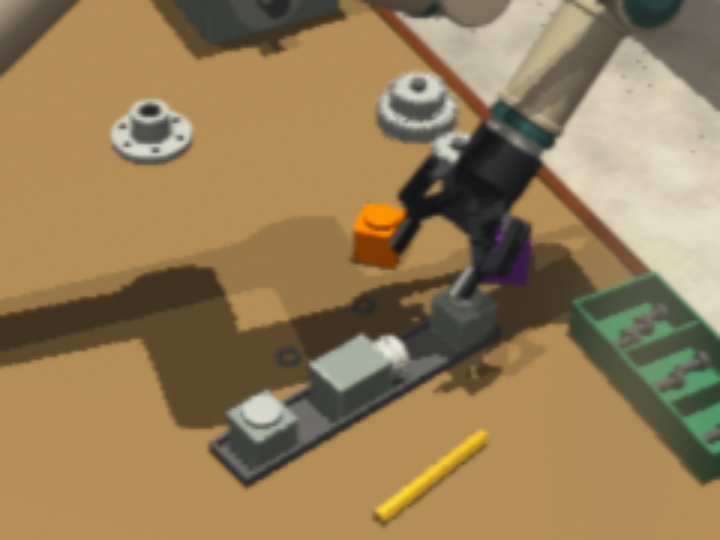

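The crop shows the tool tilted 42° and pointing back at the tin's cap, which is at crop (390,352). The fingers straddle the lane and everything is still in place, so I move in along the approach.

carry_out --pt "0.003 -0.002 0.1 0 0 0 85" --pt "0.003 -0.002 0.2 0 0 0 85" --pt "0.003 -0.002 0.28 0 0 0 85" --pt "0.003 -0.002 0.34 0 0 0 85" --pt "0.003 -0.002 0.37 0 0 0 85" --pt "0.003 -0.002 0.37 0 0 0 85"

```text
time_s: 3.65
tool_pos: [577.7, -109.0, 31.4]
tcp_rot: [179.8, 41.8, 10.7]
contact_force: [0.6, -0.3, 0.3]
width: 85.3
finger_force: 0.0
```

carry_out --pt "0 0 0 0 0 0 45" --pt "0 0 0 0 0 0 40" --pt "0 0 0 0 0 0 40" --pt "0 0 0 0 0 0 40" --pt "0 0 0 0 0 0 40" --pt "0 0 0 0 0 0 40" --force 60

```text
time_s: 4.25
tool_pos: [579.8, -108.7, 30.1]
tcp_rot: [179.8, 41.8, 10.7]
contact_force: [3.7, 1.0, 6.7]
width: 49.3
finger_force: 63.3
```

```bash
python3 - <<'E'
from h import *
st()
E
```

```text
t 4.25 lane tcp [-4.2 -1.6 26.1] rpy [179.8  41.8  10.7] F [3.7 1.  6.7] M [ 0.11 -0.01 -0.11] w 49.3 ff 63.3 q [ -9.  49.  69. -14. 102.  72.]
```

```bash
cat >> h.py <<'E'
def relto(p1,r1,p,r): return np.round(r.inv().apply(p1-p)/300,4).tolist(),np.round((r.inv()*r1).as_rotvec(degrees=True)/60,4).tolist()
def about(c_from,c_to,deg,p,r):
    q=ax*R.from_euler("y",deg,degrees=True)*ax.inv()
    return lane(*c_to)+q.apply(p-lane(*c_from)), q*r
E
python3 - <<'E'
from h import *
s,p,r=now(); c=(-49.9,0,25)
A=about(c,(-49.9,0,95),0,p,r); print(relto(*A,p,r))
B=about(c,(-25,0,80),-45,p,r); print(relto(*B,*A))
C=about(c,(-10,0,60),-90,p,r); print(relto(*C,*B), tolane(C[0]))
D=about(c,(-10,0,2),-90,p,r); print(relto(*D,*C), tolane(D[0]))
E
```

```text
([-0.1556, 0.0007, -0.1739], [0.0, 0.0, 0.0])
([-0.0111, -0.0, -0.066], [0.0046, 0.75, -0.0012])
([-0.06, 0.0004, 0.0215], [0.0046, 0.75, -0.0012]) [-11.1314325   -1.60676626 105.66713721]
([-0.144, 0.0011, 0.1289], [0.0, 0.0, 0.0]) [-11.1314325   -1.60676626  47.66713721]
```

carry_out --pt "-0.03 0 -0.035 0 0 0 40" --pt "-0.07 0 -0.078 0 0 0 40" --pt "-0.11 0 -0.123 0 0 0 40" --pt "-0.14 0 -0.156 0 0 0 40" --pt "-0.1556 0 -0.174 0 0 0 40" --pt "-0.1556 0 -0.174 0 0 0 40" --force 80

```text
time_s: 4.85
tool_pos: [579.3, -108.8, 100.4]
tcp_rot: [179.8, 41.8, 10.7]
contact_force: [-0.1, -1.1, -4.7]
width: 48.6
finger_force: 83.3
```

carry_out --pt "-0.001 0 -0.01 0 0.09 0 40" --pt "-0.003 0 -0.018 0 0.19 0 40" --pt "-0.004 0 -0.026 0 0.29 0 40" --pt "-0.006 0 -0.035 0.002 0.39 0 40" --pt "-0.007 0 -0.043 0.003 0.49 0 40" --pt "-0.009 0 -0.052 0.004 0.59 -0.001 40" --pt "-0.01 0 -0.06 0.0045 0.68 -0.001 40" --pt "-0.0111 0 -0.066 0.0046 0.75 -0.001 40"

```text
time_s: 5.65
tool_pos: [586.8, -106.3, 115.6]
tcp_rot: [-179.8, -3.0, 10.8]
contact_force: [-0.3, -0.1, -4.5]
width: 48.8
finger_force: 83.4
```

carry_out --pt "-0.007 0 0.003 0 0.09 0 40" --pt "-0.015 0 0.005 0 0.19 0 40" --pt "-0.023 0 0.008 0 0.29 0 40" --pt "-0.031 0 0.011 0.002 0.39 0 40" --pt "-0.039 0 0.014 0.003 0.49 0 40" --pt "-0.047 0 0.017 0.004 0.59 -0.001 40" --pt "-0.055 0 0.02 0.0045 0.68 -0.001 40" --pt "-0.06 0 0.0215 0.0046 0.75 -0.001 40"

```text
time_s: 6.45
tool_pos: [572.0, -97.3, 106.1]
tcp_rot: [-177.2, -41.3, 10.7]
contact_force: [-0.5, 1.2, -5.6]
width: 48.7
finger_force: 83.6
```

```bash
python3 - <<'E'
from h import *
st()
d=cap("side"); save("s2.png",cv2.resize(d["frame"][150:270,240:400],None,fx=5,fy=5,interpolation=cv2.INTER_CUBIC))
np.savez("s2.npz",**d)
E
```

```text
t 6.45 lane tcp [ -9.6  11.1 102.1] rpy [-177.2  -41.3   10.7] F [-0.5  1.2 -5.6] M [-0.17  0.81  0.09] w 48.7 ff 83.6 q [-36.  14. 127.  75.  32. -22.]
```

View pics/s2.png

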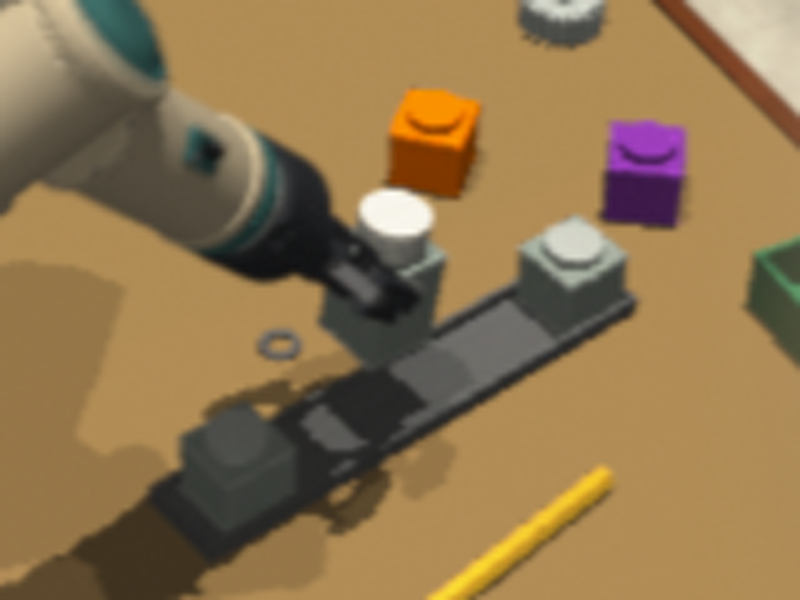

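The tin hangs nearly upright over the lane, with its cap at crop (395,215). It is a little off to the left because the wrist passed near a singularity and lags, so I let it settle.

carry_out --pt "0 0 0 0 0 0 40" --pt "0 0 0 0 0 0 40"

```text
time_s: 6.7
tool_pos: [573.5, -98.5, 106.6]
tcp_rot: [-177.3, -41.1, 10.7]
contact_force: [0.7, -0.8, -4.3]
width: 48.4
finger_force: 83.7
```

```bash
python3 - <<'E'
from h import *
st()
r0=R.from_euler("xyz",[179.8,41.8,10.7],degrees=True); p0=lane(-4.2,-1.6,26.1)
C=about((-49.9,0,25),(-10,0,60),-90,p0,r0)
plan(*C)
E
```

```text
t 6.7 lane tcp [ -8.4   9.6 102.6] rpy [-177.3  -41.1   10.7] F [ 0.7 -0.8 -4.3] M [-0.18  0.76 -0.02] w 48.4 ff 83.7 q [-36.  14. 127.  74.  32. -21.]
[0.0001, 0.0366, -0.0152] [-0.0362, 0.1179, -0.003]
```

carry_out --pt "0 0.018 -0.008 -0.018 0.06 -0.001 40" --pt "0 0.0366 -0.0152 -0.0362 0.118 -0.003 40" --pt "0 0.0366 -0.0152 -0.0362 0.118 -0.003 40" --pt "0 0.0366 -0.0152 -0.0362 0.118 -0.003 40" --pt "0 0.0366 -0.0152 -0.0362 0.118 -0.003 40" --pt "0 0.0366 -0.0152 -0.0362 0.118 -0.003 40"

```text
time_s: 7.3
tool_pos: [573.8, -110.1, 110.5]
tcp_rot: [-179.6, -48.3, 10.8]
contact_force: [0.1, 1.0, -4.8]
width: 48.5
finger_force: 83.8
```

```bash
python3 - <<'E'
from h import *
st()
r0=R.from_euler("xyz",[179.8,41.8,10.7],degrees=True); p0=lane(-4.2,-1.6,26.1)
c=(-49.9,0,25)
C=about(c,(-10,0,60),-90,p0,r0); plan(*C)
for z in(40,5,0): D=about(c,(-10,0,z),-90,p0,r0); print(z);plan(*D)
d=cap("top"); w=world(d); z=w[...,2]
m=np.zeros(z.shape,bool); m[180:240,335:400]=1; m&=(z>135)&(z<175)
p=np.array([tolane(x) for x in w[m]]); print(len(p),np.median(p,0),p.min(0),p.max(0))
f=d["frame"]; save("t2.png",cv2.resize(f[140:290,310:450],None,fx=4,fy=4,interpolation=cv2.INTER_CUBIC))
q=p[p[:,2]>np.percentile(p[:,2],30)]
A=np.c_[q[:,:2],np.ones(len(q))]; print("plane",np.linalg.lstsq(A,q[:,2],rcond=None)[0])
E
```

```text
t 7.3 lane tcp [-10.3  -1.8 106.5] rpy [-179.6  -48.3   10.8] F [ 0.1  1.  -4.8] M [-0.23  0.89  0.04] w 48.5 ff 83.8 q [-40.  16. 133.  95.  36. -45.]
[-0.0038, -0.0006, -0.0002] [0.0005, -0.002, 0.0014]
40
[-0.0535, -0.0003, 0.0441] [0.0005, -0.002, 0.0014]
5
[-0.1407, 0.0003, 0.1217] [0.0005, -0.002, 0.0014]
0
[-0.1531, 0.0004, 0.1328] [0.0005, -0.002, 0.0014]
702 [-32.7202567    4.19930975 153.55180258] [-70.49699288 -53.25279198 131.00916457] [ 14.05851512  59.95188438 170.7657475 ]
plane [-1.32864906e-01  9.19332989e-03  1.53113503e+02]
```

View pics/t2.png

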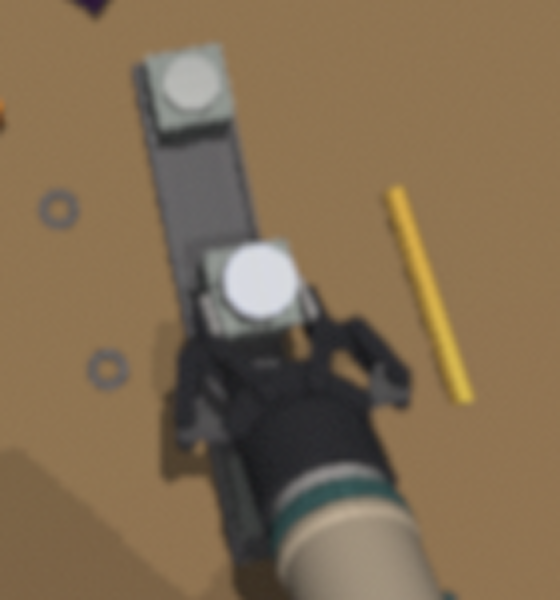

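The top view shows the tin upright in the gripper. Its cap is at crop (260,280), square with the lane, and the squats, washers and drift have not moved. I check the cap's position before lowering.

```bash
python3 - <<'E'
from h import *
d=cap("top"); w=world(d); f=d["frame"].astype(int)
m=np.zeros(w.shape[:2],bool); m[195:225,360:390]=1
m&=(f.min(2)>190)
p=tolane(w[m]); ok=np.isfinite(p[:,2])&(abs(p[:,2]-np.nanmedian(p[:,2]))<6); p=p[ok]
print(len(p),p.mean(0),np.median(p,0),p.min(0),p.max(0))
A=np.c_[p[:,:2],np.ones(len(p))]; print(np.linalg.lstsq(A,p[:,2],rcond=None)[0])
st()
E
```

```text
230 [ -8.35237787  -1.42137205 154.48798763] [ -8.53557747  -1.19403674 154.42772548] [-27.94961622 -20.72076876 150.38363746] [ 10.85011742  18.09783345 158.45507126]
[-1.61420078e-02 -6.12711901e-03  1.54344455e+02]
t 7.4 lane tcp [-10.6  -1.7 106.3] rpy [-179.5  -48.3   10.7] F [ 0.5 -0.7 -3.4] M [-0.16  0.88 -0.  ] w 48.8 ff 83.8 q [-40.  16. 133.  95.  36. -45.]
```

carry_out --pt "-0.035 -0.002 0.03 0 0 0 40" --pt "-0.07 -0.002 0.06 0 0 0 40" --pt "-0.095 -0.002 0.083 0 0 0 40" --pt "-0.108 -0.002 0.094 0 0 0 40" --pt "-0.113 -0.002 0.098 0 0 0 40" --pt "-0.113 -0.002 0.098 0 0 0 40"

```text
time_s: 8.0
tool_pos: [572.4, -109.4, 64.8]
tcp_rot: [-179.4, -48.3, 10.6]
contact_force: [0.2, -0.3, -3.4]
width: 48.7
finger_force: 83.8
```

```bash
python3 - <<'E'
from h import *
st()
s,p,r=now()
for z in (-5,-10,-15,-18): print(z,relto(p+[0,0,z],r,p,r)[0])
E
```

```text
t 8.0 lane tcp [-11.6  -0.9  60.8] rpy [-179.4  -48.3   10.6] F [ 0.2 -0.3 -3.4] M [-0.16  0.92 -0.02] w 48.7 ff 83.8 q [-40.  22. 136. 108.  37. -61.]
-5 [-0.0124, 0.0001, 0.0111]
-10 [-0.0249, 0.0002, 0.0222]
-15 [-0.0373, 0.0003, 0.0333]
-18 [-0.0448, 0.0004, 0.0399]
```

carry_out --pt "-0.0124 0 0.0111 0 0 0 40" --pt "-0.0199 0 0.0178 0 0 0 40" --pt "-0.0249 0 0.0222 0 0 0 40" --pt "-0.0249 0 0.0222 0 0 0 40"

```text
time_s: 8.4
tool_pos: [572.1, -109.3, 54.6]
tcp_rot: [-179.4, -48.3, 10.6]
contact_force: [-0.4, 0.9, -4.7]
width: 48.7
finger_force: 83.8
```

carry_out --pt "-0.0062 0 0.0055 0 0 0 40" --pt "-0.0075 0 0.0067 0 0 0 40" --pt "-0.0075 0 0.0067 0 0 0 40"

```text
time_s: 8.7
tool_pos: [572.2, -109.3, 51.8]
tcp_rot: [-179.5, -48.3, 10.6]
contact_force: [0.4, -0.3, -3.5]
width: 48.5
finger_force: 84.0
```

```bash
python3 - <<'E'
from h import *
st()
d=cap("side"); save("s3.png",cv2.resize(d["frame"][170:270,260:390],None,fx=6,fy=6,interpolation=cv2.INTER_CUBIC))
d=cap("top"); w=world(d); f=d["frame"].astype(int)
m=np.zeros(w.shape[:2],bool); m[190:235,350:390]=1
m&=(f.min(2)>175)&(w[...,2]>70)
p=tolane(w[m]); p=p[abs(p[:,2]-np.median(p[:,2]))<6]
print(len(p),p.mean(0),p.min(0),p.max(0))
A=np.c_[p[:,:2],np.ones(len(p))]; print(np.linalg.lstsq(A,p[:,2],rcond=None)[0])
E
```

```text
t 8.7 lane tcp [-11.7  -0.7  47.8] rpy [-179.5  -48.3   10.6] F [ 0.4 -0.3 -3.5] M [-0.21  0.91 -0.02] w 48.5 ff 84.0 q [-40.  24. 137. 111.  38. -65.]
222 [-9.4081148  -0.2764045  95.88355503] [-28.96163425 -20.34048298  91.94585889] [ 10.02700231  19.26556322 101.40770836]
[1.40135752e-02 1.32899448e-02 9.60190698e+01]
```

View pics/s3.png

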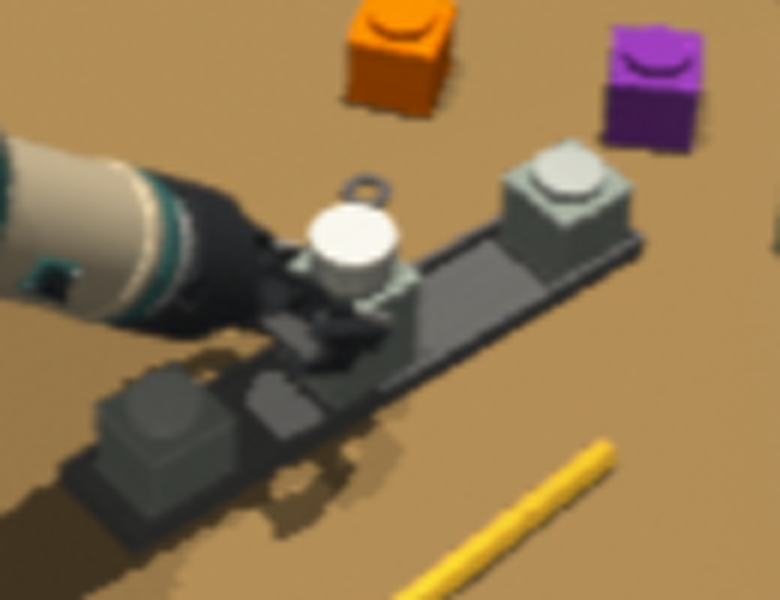

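The tin is between the rails, cap at crop (353,245), about 1 mm above the floor with no contact force yet. I lower it the last bit and release.

carry_out --pt "-0.0025 0 0.0022 0 0 0 40" --pt "-0.0037 0 0.0033 0 0 0 40" --pt "-0.0037 0 0.0033 0 0 0 40"

```text
time_s: 9.1
tool_pos: [572.8, -109.2, 51.7]
tcp_rot: [-179.5, -48.5, 10.6]
contact_force: [-4.5, -0.6, 4.6]
width: 48.9
finger_force: 85.1
```

carry_out --pt "0 0 0 0 0 0 52" --pt "0 0 0 0 0 0 58" --pt "0 0 0 0 0 0 68" --pt "0 0 0 0 0 0 80" --pt "0 0 0 0 0 0 85" --pt "0 0 0 0 0 0 85"

```text
time_s: 9.7
tool_pos: [572.3, -109.3, 50.4]
tcp_rot: [-179.5, -48.3, 10.6]
contact_force: [-0.2, -0.1, 0.2]
width: 84.9
finger_force: 0.0
```

carry_out --pt "0 0 -0.04 0 0 0 85" --pt "0 0 -0.12 0 0 0 85" --pt "0 0 -0.25 0 0 0 85" --pt "0 0 -0.4 0 0 0 85" --pt "0 0 -0.5 0 0 0 85" --pt "0 0 -0.5 0 0 0 85"

```text
time_s: 10.3
tool_pos: [461.5, -132.6, 152.3]
tcp_rot: [-179.9, -48.4, 10.8]
contact_force: [0.3, -0.5, 0.0]
width: 85.3
finger_force: 0.0
```

```bash
python3 - <<'E'
from h import *
st()
d=cap("top"); w=world(d); f=d["frame"].astype(int)
m=np.zeros(w.shape[:2],bool); m[190:235,350:390]=1
m&=(f.min(2)>165)&(w[...,2]>85)
p=tolane(w[m]); p=p[abs(p[:,2]-np.median(p[:,2]))<6]
c=p.mean(0)
print(len(p),c,(p.min(0)+p.max(0))/2,p.min(0),p.max(0))
A=np.c_[p[:,:2],np.ones(len(p))]; print(np.linalg.lstsq(A,p[:,2],rcond=None)[0])
plan(lane(c[0],c[1],170),rot(0,5),1)
E
```

```text
t 10.3 lane tcp [-124.9   -2.1  148.3] rpy [-179.9  -48.4   10.8] F [ 0.3 -0.5  0. ] M [-0.06  0.41 -0.03] w 85.3 ff 0.0 q [-59.   4. 138.  74.  47. -38.]
228 [-9.49276326  0.15440935 95.66390657] [-9.05346242  0.13791133 95.15780372] [-29.51250307 -20.03559253  89.84188938] [ 11.40557824  20.31141519 100.47371805]
[ 2.01919905e-03 -4.46404697e-03  9.56837636e+01]
[0.31, -0.0099, 0.2361] [-0.0434, -0.8054, 0.0909]
```

carry_out --pt "0.31 -0.01 0.236 -0.043 -0.8054 0.091 85" --pt "0.31 -0.01 0.236 -0.043 -0.8054 0.091 85" --pt "0.31 -0.01 0.236 -0.043 -0.8054 0.091 85" --pt "0.31 -0.01 0.236 -0.043 -0.8054 0.091 85" --pt "0.31 -0.01 0.236 -0.043 -0.8054 0.091 85" --pt "0.31 -0.01 0.236 -0.043 -0.8054 0.091 85" --pt "0.31 -0.01 0.236 -0.043 -0.8054 0.091 85" --pt "0.31 -0.01 0.236 -0.043 -0.8054 0.091 85"

```text
time_s: 11.15
tool_pos: [576.0, -105.2, 172.0]
tcp_rot: [-178.1, -7.3, 6.5]
contact_force: [-0.3, 0.1, -0.6]
width: 85.1
finger_force: 0.0
```

```bash
python3 - <<'E'
from h import *
st()
plan(lane(-9.3,0.15,110),rot(0,11.2),1)
plan(lane(-9.3,0.15,73),rot(0,11.2),1)
E
```

```text
t 11.15 lane tcp [ -7.3   2.5 168. ] rpy [-178.1   -7.3    6.5] F [-0.3  0.1 -0.6] M [0.02 0.1  0.03] w 85.1 ff 0.0 q [-20.  16.  96.   6.  63.  61.]
[-0.0306, 0.0148, 0.1905] [-0.0267, -0.123, -0.0757]
[-0.0462, 0.0189, 0.3128] [-0.0267, -0.123, -0.0757]
```

carry_out --pt "-0.03 0.015 0.1 -0.0267 -0.123 -0.0757 85" --pt "-0.0306 0.0148 0.19 -0.0267 -0.123 -0.0757 85" --pt "-0.0306 0.0148 0.1905 -0.0267 -0.123 -0.0757 85" --pt "-0.0306 0.0148 0.1905 -0.0267 -0.123 -0.0757 85" --pt "-0.0306 0.0148 0.1905 -0.0267 -0.123 -0.0757 85"

```text
time_s: 11.65
tool_pos: [573.5, -108.9, 115.1]
tcp_rot: [-180.0, -0.3, 11.2]
contact_force: [-0.3, 1.4, -0.0]
width: 85.2
finger_force: 0.0
```

```bash
python3 - <<'E'
from h import *
st()
plan(lane(-9.3,0.15,74),rot(0,11.2),1)
E
```

```text
t 11.65 lane tcp [-10.4  -0.6 111.1] rpy [-180.    -0.3   11.2] F [-0.3  1.4 -0. ] M [-0.02 -0.02  0.01] w 85.2 ff 0.0 q [-18.  21.  95.   0.  63.  61.]
[0.0029, -0.0025, 0.1238] [-0.0007, -0.0057, -0.0002]
```

carry_out --pt "0.003 -0.0025 0.06 0 -0.0057 0 85" --pt "0.003 -0.0025 0.1 0 -0.0057 0 85" --pt "0.003 -0.0025 0.1238 0 -0.0057 0 85" --pt "0.003 -0.0025 0.1238 0 -0.0057 0 85" --pt "0.003 -0.0025 0.1238 0 -0.0057 0 85"

```text
time_s: 12.15
tool_pos: [574.3, -108.5, 77.9]
tcp_rot: [-180.0, 0.0, 11.2]
contact_force: [0.1, 0.5, 0.2]
width: 84.9
finger_force: 0.0
```

carry_out --pt "0 0 0 0 0 0 55" --pt "0 0 0 0 0 0 45" --pt "0 0 0 0 0 0 35" --pt "0 0 0 0 0 0 35" --pt "0 0 0 0 0 0 35" --pt "0 0 0 0 0 0 35" --pt "0 0 0 0 0 0 35" --force 70

```text
time_s: 12.85
tool_pos: [574.5, -108.6, 78.0]
tcp_rot: [180.0, 0.0, 11.2]
contact_force: [-1.3, -1.3, 5.4]
width: 40.2
finger_force: 70.2
```

```bash
python3 - <<'E'
from h import *
st()
E
```

```text
t 12.85 lane tcp [-9.3 -0.5 74. ] rpy [180.    0.   11.2] F [-1.3 -1.3  5.4] M [-0.21  0.19  0.02] w 40.2 ff 70.2 q [-18.  24.  98.  -0.  59.  61.]
```

carry_out --pt "0 0 0 0 0 -0.08 35" --pt "0 0 -0.0007 0 0 -0.17 35" --pt "0 0 -0.0015 0 0 -0.26 35" --pt "0 0 -0.0022 0 0 -0.35 35" --pt "0 0 -0.003 0 0 -0.44 35" --pt "0 0 -0.0037 0 0 -0.53 35" --pt "0 0 -0.0045 0 0 -0.62 35" --pt "0 0 -0.005 0 0 -0.7 35"

```text
time_s: 13.65
tool_pos: [574.6, -107.9, 79.3]
tcp_rot: [-180.0, -0.0, 53.4]
contact_force: [-0.5, -0.1, 4.7]
width: 40.1
finger_force: 70.2
```

```bash
python3 - <<'E'
from h import *
st()
E
```

```text
t 13.65 lane tcp [-9.1  0.2 75.3] rpy [-180.    -0.    53.4] F [-0.5 -0.1  4.7] M [ 0.08  0.   -0.03] w 40.1 ff 70.2 q [-17.  24.  98.   0.  59.  19.]
```

carry_out --pt "0 0 -0.0006 0 0 -0.08 35" --pt "0 0 -0.0012 0 0 -0.16 35" --pt "0 0 -0.0018 0 0 -0.24 35"

```text
time_s: 13.95
tool_pos: [574.7, -107.8, 79.8]
tcp_rot: [-180.0, -0.1, 67.8]
contact_force: [0.7, 0.8, 3.9]
width: 40.3
finger_force: 70.1
```

```bash
python3 - <<'E'
from h import *
st()
d=cap("side"); save("s4.png",cv2.resize(d["frame"][170:270,260:390],None,fx=6,fy=6,interpolation=cv2.INTER_CUBIC))
E
```

```text
t 13.95 lane tcp [-9.   0.2 75.8] rpy [-1.80e+02 -1.00e-01  6.78e+01] F [0.7 0.8 3.9] M [ 0.04 -0.08 -0.03] w 40.3 ff 70.1 q [-17.  24.  98.   0.  59.   5.]
```

View pics/s4.png

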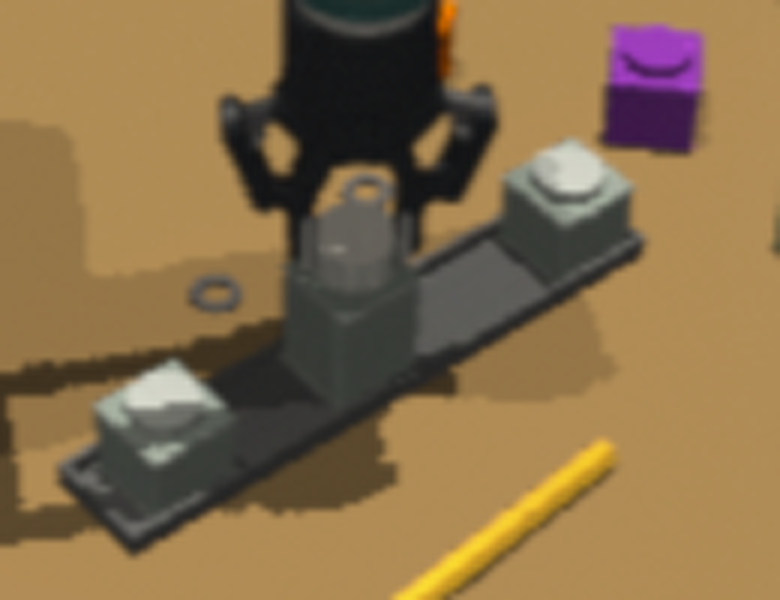

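The crop shows the fingers on the cap at (353,240) with the tin standing square. The turn so far is 57°, so I go on to about 74°.

carry_out --pt "0 0 -0.0006 0 0 -0.08 35" --pt "0 0 -0.0012 0 0 -0.16 35" --pt "0 0 -0.0015 0 0 -0.24 35" --pt "0 0 -0.0015 0 0 -0.29 35"

```text
time_s: 14.4
tool_pos: [574.6, -107.8, 80.4]
tcp_rot: [-180.0, -0.1, 85.0]
contact_force: [-1.2, 0.3, 6.1]
width: 39.8
finger_force: 70.2
```

```bash
python3 - <<'E'
from h import *
st()
E
```

```text
t 14.4 lane tcp [-9.1  0.2 76.4] rpy [-1.8e+02 -1.0e-01  8.5e+01] F [-1.2  0.3  6.1] M [ 0.18  0.1  -0.01] w 39.8 ff 70.2 q [-17.  24.  98.   0.  59. -13.]
```

carry_out --pt "0 0 -0.004 0 0 0 35" --pt "0 0 -0.008 0 0 0 35" --pt "0 0 -0.012 0 0 0 35" --pt "0 0 -0.012 0 0 0 35"

```text
time_s: 14.8
tool_pos: [573.8, -108.1, 83.0]
tcp_rot: [-179.9, -0.0, 85.0]
contact_force: [0.4, 0.3, -0.5]
width: 40.1
finger_force: 70.5
```

```bash
python3 - <<'E'
from h import *
st()
E
```

```text
t 14.8 lane tcp [-9.9  0.2 79. ] rpy [-179.9   -0.    85. ] F [ 0.4  0.3 -0.5] M [ 0.03 -0.04 -0.02] w 40.1 ff 70.5 q [-17.  23.  97.  -0.  59. -12.]
```

carry_out --pt "0 0 -0.015 0 0 0 35" --pt "0 0 -0.03 0 0 0 35" --pt "0 0 -0.05 0 0 0 35" --pt "0 0 -0.07 0 0 0 35" --pt "0 0 -0.09 0 0 0 35" --pt "0 0 -0.1 0 0 0 35" --pt "0 0 -0.1 0 0 0 35"

```text
time_s: 15.5
tool_pos: [574.6, -108.3, 114.3]
tcp_rot: [180.0, 0.0, 85.0]
contact_force: [-0.7, -0.6, -1.3]
width: 40.1
finger_force: 70.5
```

```bash
python3 - <<'E'
from h import *
st()
d=cap("side"); save("s5.png",cv2.resize(d["frame"][170:270,260:390],None,fx=6,fy=6,interpolation=cv2.INTER_CUBIC))
E
```

```text
t 15.5 lane tcp [ -9.2  -0.3 110.3] rpy [180.   0.  85.] F [-0.7 -0.6 -1.3] M [ 0.01 -0.05  0.01] w 40.1 ff 70.5 q [-17.  22.  95.  -0.  63. -12.]
```

View pics/s5.png

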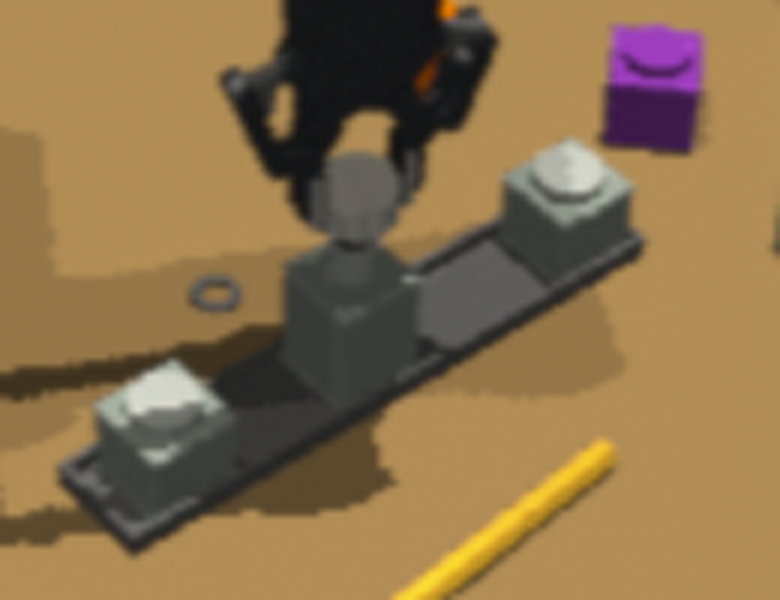

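The cap is off and held at crop (357,195). The tin stands in the lane with its bare neck at (348,262), and the squats have not moved. I'll let it settle, then hand in.

carry_out --pt "0 0 0 0 0 0 35" --pt "0 0 0 0 0 0 35" --pt "0 0 0 0 0 0 35"

```text
time_s: 15.85
tool_pos: [574.0, -108.2, 113.2]
tcp_rot: [-179.9, -0.0, 85.0]
contact_force: [0.2, 0.1, 0.1]
width: 40.0
finger_force: 70.5
```

```bash
python3 -c "
from h import *
st(); print(bot.close_job())"
```

```text
t 15.85 lane tcp [ -9.7   0.  109.2] rpy [-179.9   -0.    85. ] F [0.2 0.1 0.1] M [ 0.01  0.03 -0.06] w 40.0 ff 70.5 q [-17.  22.  95.  -0.  63. -12.]
the job is handed in; nothing more can be done
None
```

I stood the tin upright between the rails, turned its cap off after about 74° and lifted it about 35 mm. The job was handed in at 15.9 s with the cap held over the neck and nothing else visibly moved; the hand-in returned no verdict.

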